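# Take a blue parts bin off its nested stack for the order board

### The arm

A 7-joint arm with a two-finger parallel gripper is mounted at the origin on the work surface. World frame = base frame: x ahead of the robot, y to its left, z up, the work surface at z = 0. Lengths are in m, angles in rad, forces in N, time in s.
With the tool pointing down it reaches from about 0.4 to 0.875 m from the base axis. Payload 19.3 kg.
Tool frame: the origin (TCP) lies at the very end of the fingers, on their centre line; the grasp point (between the pads) lies 19 mm behind it; z points along the fingers, y is the line along which they close (so a half turn about z gives the same grasp; the last joint's range is limited). The gripper opens to 85 mm and grips with 20 to 120 N. Pads are 22 mm wide; open, the fingers measure 114 mm over their backs; the gripper's body (76 mm by 85 mm) begins 54 mm behind the grasp point. The pads swing forward as they close: fully open they stand 13 mm farther back than shut.
Start: joints at [1.095, 0.521, -0.036, 1.599, 0.021, 1.021, -0.113], TCP at [0.247, -0.574, 0.231] pointing down, gripper open.
Joint ranges: [-2.91, 2.91], [-0.3, 2.13], [-1.5, 1.42], [0.17, 2.43], [-1.26, 4.41], [0.16, 1.93], [-2.52, 2.52]. Speed limits (rad/s): [1.89, 1.89, 2.39, 2.39, 3.01, 3.01, 3.01].

### API

Orientations are given as [roll, pitch, yaw] about the fixed x, y, z axes, in that order (R = Rz(yaw) Ry(pitch) Rx(roll)).
In Python, from workcell import bot gives the robot as it stands.
- The arm moves only by the tool jog_arm, never from a script. Its argument "motion" is a list of rows, each a list of 5 numbers: the shift along the tool's x, y, z scaled (see below), then the turn about the tool's z scaled (see below), then the opening, from 0 (shut) to 1 (fully open). A call has 1 to 12 rows; each row shifts and turns the commanded pose from where the row before left it, along the tool's axes as they then stand; what a row does not reach is not made up. The controller multiplies each number of a shift by 30 mm and each number of a turn by 0.08 rad. A row lasts 1/10 s, in which the tool goes at most 50 mm and 8.59 degrees, less where a joint would pass 70% of its speed; a pose out of reach is approached as far as the arm can. A call with a number of a shift or a turn outside -1 to 1 is refused whole. A call with a gripper value outside its range is refused whole. The fingers move at their own pace and stop on an object; "newtons" is the grip in N (left out, the last holds). Time passes only in rows, so rows that do not move let the fingers close. It gives the time, the measured TCP pose, the force, the opening and the grip force at its end, in the units of the state.
- bot.observe(): the state, without advancing time (a new reading comes with each control period).
- bot.grab_frame(name): name is "side" or "top"; returns a dict with "pixels" (480x640x3 uint8, red, green, blue), "fovy" (degrees; the focal length in pixels is half the picture's height over the tangent of half this angle, whatever the lens; pixels are square), "cx", "cy" (the principal point, pixels), "k1" (the pictures are not rectified: a ray, as slopes to the right and down, at radius r is drawn at 1 + k1 r^2 times it, then the intrinsics apply), "rvec" (rotation vector, rad) and "tvec" (3), from world to camera coordinates, as OpenCV has them. Camera axes: x right, y down, z forward; pixel columns grow to the right and rows downward; lengths in m; the calibration is good to about 2 mm. A picture is of the moment at which its call begins. There is no depth.
- bot.job_done(): hands the job in; it is judged then, once.
The state is a dict: "clock": time; "qpos": joint angles; "qd": joint speeds; "joint_efforts": joint torques, N m; "position": TCP position; "tool_rot": TCP orientation; "force": force on the tool from outside, world axes, zero at the start; "moment": the same for the moment, N m; "grip_width": finger opening in m; "finger_force": force on a finger pad.
Only numpy, scipy, OpenCV 4.12 (cv2) and the standard library are available. Lean on these libraries where they do the work, as an engineer would, in place of code of your own. Each camera call takes 0.05 s, during which the arm holds its last target. There are 200 camera calls.

### The job

Pull the top blue bin straight up off its nested stack, against the spring clips that hold it, and carry it upright to the grey order board. Set it down (do not drop it) inside the white outline, upright and with its long side along the outline's long side. Leave the top yellow and grey bins nested where they are.

Things in the scene. Friction and masses are not known exactly. Their poses are not given: they have to be found in the camera images.
- blue_bin: Loose top bin of the blue stack: open, 100 g, 105 mm long (x), 60 wide (y), 70 high, walls 3. Origin: centre of underside, at start 86 above counter; z up. Below 37 it narrows (91 x 50); its lower 30 sits in the fixed bin below, whose rim is 105 x 60. Rises 30 to come free; spring clips on that rim resist with 4 to 10 N. Grip from above across the 60 width, at 37 to 70 above its underside.
- empty_place (a point): Centre of the empty place, on top of the fixed grey order board (170 x 220 mm), 8 mm above the counter. x axis: along the long side of the flat white painted outline (inside 133 mm in x, 88 mm in y); z up. A filled red bin, 70 mm high, is fixed on the board beside it towards +y, its near side 74 mm from this point.
- yellow_bin: The loose top bin of the yellow stack. Same shape, size, clips and seating as the blue bin, on a stack of its own; to be left alone. Origin and axes as the blue bin's.
- grey_bin: The loose top bin of the grey stack. Same shape, size, clips and seating as the blue bin, on a stack of its own; to be left alone. Origin and axes as the blue bin's.
Things that resemble listed ones, but are neither listed nor needed, are in the scene too. Leave any pink or purple look-alike of the blue_bin alone.

How it is judged:
On the way:
1. the blue bin is lifted clear of its stack, upright (height (world z) of blue_bin above 0.118 m and angle between blue_bin's own z axis and vertical below 0.3 rad), for 0.1 s.
At the end, for the whole second after the job is handed in: The blue bin stands at rest and upright (within 6 degrees) on the order board, its centre within 20 mm of the centre of the white outline and its long side within 17 degrees of the outline's; the top yellow and grey bins are within 20 mm of where they were (horizontal distance between blue_bin and empty_place below 0.02 m and z of blue_bin in the frame of empty_place between -0.006 and 0.006 m and angle between blue_bin's own z axis and vertical below 0.1 rad and angle between the x axis of blue_bin and the x axis of empty_place, either way round below 0.3 rad and linear speed of blue_bin below 0.02 m/s and distance of each of yellow_bin, grey_bin from where it was at the start of the episode below 0.02 m); the robot touches nothing.
It fails at once if the blue bin is tipped by more than 23 degrees (angle between blue_bin's own z axis and vertical above 0.4 rad).
It fails at once if the blue bin is dropped onto the board (falls faster than 0.7 m/s just above it) (horizontal distance between blue_bin and empty_place below 0.1 m and z of blue_bin in the frame of empty_place below 0.03 m and linear speed of blue_bin above 0.7 m/s).
It fails at once if the top yellow or grey bin is moved by more than 20 mm (distance of any of yellow_bin, grey_bin from where it was at the start of the episode above 0.02 m).
It also fails if it takes over 40 s, if anything falls off the work surface, if the arm or the gripper's body presses on something with over 40 N, if the wrist force passes 120 N, or if a joint passes its speed limit or range.

## Working session

There is one attempt and no reset: what is moved stays moved. The work goes in short steps, Python scripts to look and compute and a tool call to move; the robot and the scene stay as the last step left them, time stands still between calls to the robot, and variables do not carry over. Pictures are saved under pics/ and viewed, at most 10 in all, crops included, and the job is handed in when it is done.

Besides the shell and the picture viewer there is one more tool, called after "Emit:" by a JSON object that holds its "method" and its "body", one argument or row to a line. jog_arm: Moves the arm, as the interface text tells. Shifts and turns lie within -1 to 1; 1 stands for 30 mm of shift or 0.08 rad of turn. Its arguments: {"type":"object","properties":{"motion":{"type":"array","items":{"type":"array","items":{"type":"number"}}},"newtons":{"type":"number"}},"required":["motion"]}

```bash
mkdir -p pics
cat > h.py <<'E'
import numpy as np, cv2
from workcell import bot
def grab(n):
    f=bot.grab_frame(n); return f
def save(f,p,box=None,s=1):
    im=f["pixels"][:,:,::-1]
    if box: im=im[box[1]:box[3],box[0]:box[2]]
    cv2.imwrite(p,cv2.resize(im,None,fx=s,fy=s,interpolation=cv2.INTER_CUBIC))
def cam(f):
    R=cv2.Rodrigues(np.array(f["rvec"],float))[0]; t=np.array(f["tvec"],float).ravel()
    fl=240/np.tan(np.radians(f["fovy"])/2); return R,t,fl
def ray(f,u,v):
    R,t,fl=cam(f); K=np.array([[fl,0,f["cx"]],[0,fl,f["cy"]],[0,0,1]])
    d=np.array([(u-f["cx"])/fl,(v-f["cy"])/fl]); x=d.copy()
    for _ in range(30): x=d/(1+f["k1"]*(x@x))
    return -R.T@t, R.T@np.array([x[0],x[1],1])
def atz(f,u,v,z):
    o,d=ray(f,u,v); return o+d*(z-o[2])/d[2]
def proj(f,P):
    R,t,fl=cam(f); c=R@np.array(P,float)+t; x=c[:2]/c[2]; x=x*(1+f["k1"]*(x@x))
    return np.array([fl*x[0]+f["cx"],fl*x[1]+f["cy"]])
E
python3 - <<'E'
from h import *
for n in("top","side"):
    f=grab(n); save(f,f"pics/{n}0.png"); R,t,fl=cam(f); print(n,f["fovy"],f["cx"],f["cy"],f["k1"],-R.T@t,R.round(2).tolist())
print(bot.observe())
E
```

```text
top 55.680679772695306 315.8903750742706 237.97042153087253 -0.09604423254983271 [ 0.28169309 -0.08437743  0.89552128] [[0.02, -1.0, -0.01], [-0.97, -0.02, -0.22], [0.22, 0.01, -0.98]]
side 54.66493762923629 319.7430802667539 241.23577669344243 0.025816685961674975 [0.28464414 0.46714496 0.50491998] [[-0.95, -0.31, -0.02], [-0.16, 0.55, -0.82], [0.26, -0.78, -0.57]]
{'clock': 0.1, 'qpos': array([ 1.09476439,  0.52196315, -0.03628271,  1.59995083,  0.0212012 ,
        1.02111653, -0.11281475]), 'qd': array([-0.00011403, -0.00164444,  0.00151539, -0.00087302, -0.00035763,
       -0.00106035, -0.00026603]), 'joint_efforts': array([ 5.59825567e-03, -9.28480625e+01,  1.98515542e+00, -3.70532835e+01,
        1.81739306e-02,  5.26330783e-03,  2.73915555e-05]), 'position': array([ 0.24656106, -0.57397385,  0.2307784 ]), 'tool_rot': array([-3.14054409e+00,  9.77515370e-05,  4.05768110e-01]), 'force': array([ 0.12576762, -0.27070503,  0.32329243]), 'moment': array([0.03231032, 0.01531994, 0.00696717]), 'finger_force': 0.0, 'grip_width': 0.08541319229848968}
```

View pics/top0.png

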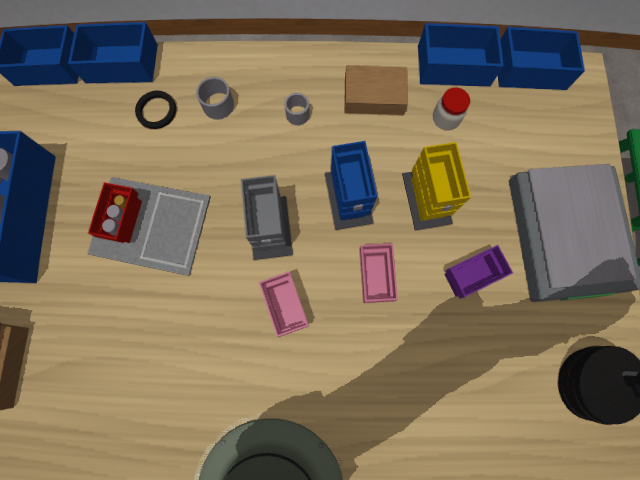

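View pics/side0.png

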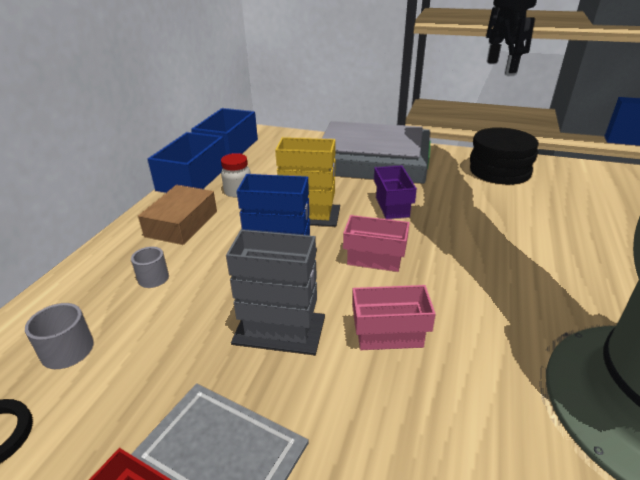

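Top view: the blue stack is at about (354,180). Things that could be taken for it are the large blue boxes at (35,55), (115,50), (460,52), (542,57) and (20,205), the pink bins at (378,272) and (285,303), and the purple one at (478,271). I choose the nested blue bin between the grey (265,215) and yellow (440,180) stacks. The outline is at (175,228). In the side view the blue rim is at (275,185). I'll check with a close crop.

Run:
```python
from h import *
f=grab("top"); im=f["pixels"][:,:,::-1]
a=cv2.resize(im[130:235,320:390],None,fx=5,fy=5,interpolation=cv2.INTER_CUBIC)
b=cv2.resize(im[170:275,130:220],None,fx=5,fy=5,interpolation=cv2.INTER_CUBIC)
cv2.imwrite("pics/crop.png",np.hstack([a,b]))
```

```text
(no output)
```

View pics/crop.png

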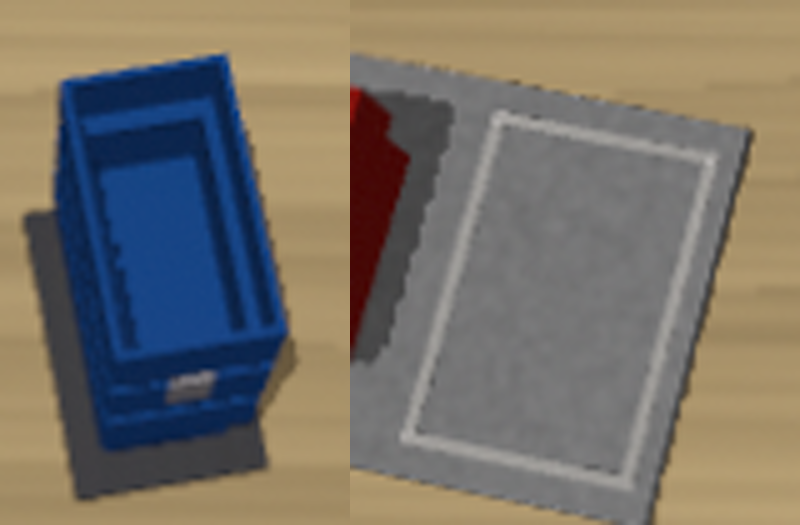

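The crop confirms the blue top bin, with its rim corners at (332,146), (365,141), (378,195) and (343,202). The outline corners are at (160,194), (202,202), (186,267) and (141,257).

Run:
```python
from h import *
f=grab("top"); s=grab("side")
def rect(c,z):
    P=np.array([atz(f,u,v,z)[:2] for u,v in c]); m=P.mean(0)
    L=(P[0]+P[1]-P[2]-P[3])/2; W=(P[1]+P[2]-P[0]-P[3])/2
    print(P.round(4).tolist(),"c",m.round(4),"len",np.hypot(*L).round(4),"wid",np.hypot(*W).round(4),"yawL",np.arctan2(L[1],L[0]).round(3),"yawW+90",(np.arctan2(W[1],W[0])+np.pi/2).round(3)); return m
m=rect([(332.2,146.2),(365.6,140.8),(377.8,195.2),(342.8,202.2)],.156)
rect([(159.8,193.6),(202.2,202),(186,267),(141.5,257)],.008)
for c in P if 0 else []: pass
rect([(242.5,179),(276,177),(286,240),(251,244)],.156)
rect([(411,148),(456,142),(469,190),(430,196)],.156)
print(proj(s,[*m,.156]))
```

```text
[[0.6157, -0.103], [0.6271, -0.1618], [0.5266, -0.1817], [0.5131, -0.1219]] c [ 0.5706 -0.1421] len 0.1034 wid 0.0606 yawL 0.188 yawW+90 0.207
[[0.5731, 0.2505], [0.5558, 0.1594], [0.4202, 0.1822], [0.4387, 0.2755]] c [0.4969 0.2169] len 0.1371 wid 0.0939 yawL -0.175 yawW+90 -0.192
[[0.5525, 0.0515], [0.5568, -0.0064], [0.4457, -0.0274], [0.4379, 0.0309]] c [0.4982 0.0122] len 0.1148 wid 0.0584 yawL 0.182 yawW+90 0.104
[[0.6151, -0.2418], [0.6287, -0.3229], [0.5392, -0.3403], [0.5269, -0.2715]] c [ 0.5775 -0.2941] len 0.0919 wid 0.0761 yawL 0.259 yawW+90 0.171
[272.0346843  182.01404536]
```

Emit:
{"method": "jog_arm", "body": {
  "motion": [
    [0, 0, 0, 0.88, 1],
    [0, 0, 0, 0.88, 1],
    [0, 0, 0, 0.88, 1],
    [0.5, -0.4, 0, 0, 1],
    [0.9, -0.8, 0, 0, 1],
    [0.9, -0.8, 0, 0, 1],
    [0.9, -0.8, 0, 0, 1],
    [0.9, -0.8, 0, 0, 1],
    [0.9, -0.8, 0, 0, 1],
    [0.9, -0.8, 0, 0, 1],
    [0.9, -0.8, 0, 0, 1],
    [0.9, -0.8, 0, 0, 1]
  ],
  "newtons": 40
}}

```text
clock: 1.45
position: [0.4346, -0.3282, 0.2314]
tool_rot: [3.142, -0.0, 0.195]
force: [-0.1, -0.6, 0.0]
grip_width: 0.0855
finger_force: 0.0
```

Emit:
{"method": "jog_arm", "body": {
  "motion": [
    [0.9, -0.8, 0, 0, 1],
    [0.9, -0.8, 0, 0, 1],
    [0.9, -0.8, 0, 0, 1],
    [0.9, -0.8, 0, 0, 1],
    [0.9, -0.8, 0, 0, 1],
    [0.7, -0.7, 0, 0, 1],
    [0.46, -0.5, 0, 0, 1],
    [0, 0, 0.5, 0, 1],
    [0, 0, 0.5, 0, 1],
    [0, 0, 0, 0, 1]
  ]
}}

```text
clock: 2.45
position: [0.5695, -0.1432, 0.1997]
tool_rot: [-3.141, 0.003, 0.195]
force: [-0.3, -0.0, -0.0]
grip_width: 0.0855
finger_force: 0.0
```

Run:
```python
from h import *
f=grab("side"); s=grab("top"); b=f["pixels"][100:230,190:350,::-1]
c=s["pixels"][100:230,290:420,::-1]
cv2.imwrite("pics/app.png",np.hstack([cv2.resize(x,None,fx=2.7,fy=2.7,interpolation=cv2.INTER_CUBIC) for x in(b,c)]))
p=bot.observe()["position"]; print(p, proj(f,p),proj(s,p))
```

```text
[ 0.57032277 -0.14363163  0.20154122] [270.35193916 155.42934351] [357.64658617 160.63906991]
```

View pics/app.png

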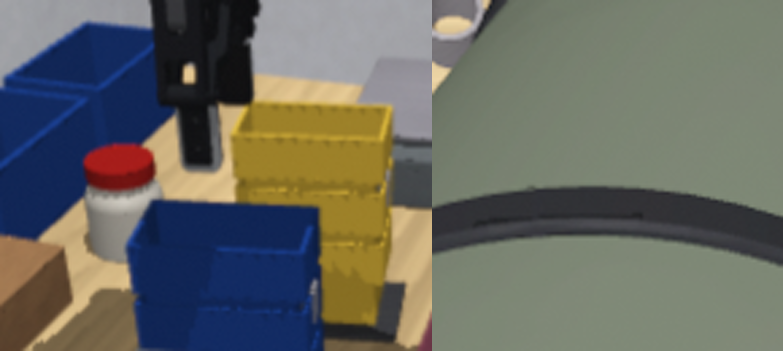

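Side view: the near finger tip is at (264,163). The blue rim's near corners are at about (238,190) and (305,200). I'll check the alignment.

Run:
```python
from h import *
f=grab("side"); p=bot.observe()["position"]
y=.195; e=np.array([np.cos(y),np.sin(y)]); n=np.array([-e[1],e[0]])
for d in(.043,.057): print("finger",proj(f,[*(p[:2]+n*d),p[2]]))
c=np.array([.5706,-.1421])
for a,b in((1,1),(-1,1),(-1,-1),(1,-1)): print("rim",proj(f,[*(c+a*.0525*e+b*.03*n),.156]))
g=f["pixels"].astype(int); m=((g[:,:,2]>60)&(g[:,:,2]>1.8*g[:,:,0])).astype(np.uint8)
m[:165]=0; m[240:]=0; m[:,:228]=0; m[:,325:]=0
ys,xs=np.nonzero(m)
for v in range(170,206,3):
    r=xs[ys==v]; print(v,r.min() if len(r) else 0,r.max() if len(r) else 0,end="; ")
```

```text
finger [264.23408005 167.34315589]
finger [262.14923706 171.58795345]
rim [235.30694097 189.54285482]
rim [301.46093188 192.4712831 ]
rim [306.98359482 174.82926451]
rim [244.89510058 172.33505252]
170 0 0; 173 0 0; 176 246 294; 179 244 307; 182 241 307; 185 240 307; 188 238 307; 191 237 307; 194 237 307; 197 238 306; 200 239 308; 203 239 305;
```

Agrees to about 3 mm, so I'll descend and grip.

Emit:
{"method": "jog_arm", "body": {
  "motion": [
    [-0.07, -0.06, 0.5, 0, 1],
    [0, 0, 0.5, 0, 1],
    [0, 0, 0.5, 0, 1],
    [0, 0, 0.5, 0, 1],
    [0, 0, 0.35, 0, 1],
    [0, 0, 0.25, 0, 1],
    [0, 0, 0, 0, 1],
    [0, 0, 0, 0, 1]
  ],
  "newtons": 40
}}

```text
clock: 3.4
position: [0.5682, -0.1423, 0.1238]
tool_rot: [3.141, -0.0, 0.194]
force: [0.0, 0.9, -0.4]
grip_width: 0.0853
finger_force: 0.0
```

Emit:
{"method": "jog_arm", "body": {
  "motion": [
    [0, 0, 0, 0, 0.6],
    [0, 0, 0, 0, 0.5],
    [0, 0, 0, 0, 0.5],
    [0, 0, 0, 0, 0.5],
    [0, 0, 0, 0, 0.5],
    [0, 0, 0, 0, 0.5],
    [0, 0, 0, 0, 0.5],
    [0, 0, 0, 0, 0.5]
  ],
  "newtons": 40
}}

```text
clock: 4.2
position: [0.5682, -0.1421, 0.1239]
tool_rot: [3.141, -0.001, 0.195]
force: [-1.5, 0.9, 6.0]
grip_width: 0.0592
finger_force: 42.3
```

Emit:
{"method": "jog_arm", "body": {
  "motion": [
    [0, 0, -0.1, 0, 0.4],
    [0, 0, -0.15, 0, 0.4],
    [0, 0, -0.2, 0, 0.4],
    [0, 0, -0.2, 0, 0.4],
    [0, 0, -0.2, 0, 0.4],
    [0, 0, -0.2, 0, 0.4],
    [0, 0, -0.2, 0, 0.4],
    [0, 0, -0.2, 0, 0.4],
    [0, 0, -0.2, 0, 0.4]
  ],
  "newtons": 50
}}

```text
clock: 5.1
position: [0.568, -0.1422, 0.1735]
tool_rot: [3.141, -0.0, 0.195]
force: [-0.2, -0.4, -1.1]
grip_width: 0.059
finger_force: 55.8
```

Emit:
{"method": "jog_arm", "body": {
  "motion": [
    [0, 0, -0.3, 0, 0.4],
    [0, 0, -0.4, 0, 0.4],
    [0, 0, -0.4, 0, 0.4],
    [0, 0, -0.4, 0, 0.4],
    [0, 0, -0.4, 0, 0.4],
    [0, 0, -0.3, 0, 0.4],
    [0, 0, 0, 0, 0.4],
    [0, 0, 0, 0, 0.4]
  ]
}}

```text
clock: 5.9
position: [0.5678, -0.1422, 0.2387]
tool_rot: [-3.142, 0.0, 0.195]
force: [0.5, -0.8, -1.7]
grip_width: 0.0594
finger_force: 55.8
```

Run:
```python
from h import *
f=grab("side"); save(f,"pics/lift.png",(180,60,380,300),2.4)
print(bot.observe())
```

```text
{'clock': 5.95, 'qpos': array([ 0.22231337,  0.45216048, -0.10914258,  1.69671331,  0.05663556,
        0.99652795, -1.28300726]), 'qd': array([-0.00129455,  0.0059385 , -0.00166071,  0.00240257, -0.00138075,
       -0.00031135,  0.00030274]), 'joint_efforts': array([ 2.72107206e-02, -8.72207808e+01,  3.62014649e-01, -3.73058832e+01,
        1.41511654e-02,  3.50917177e-02,  3.55150165e-03]), 'position': array([ 0.56767604, -0.14212598,  0.23834055]), 'tool_rot': array([-3.14130001e+00,  6.77512733e-04,  1.94548274e-01]), 'force': array([-0.49881923, -0.27638933, -1.44202676]), 'moment': array([-0.01817311,  0.01924088, -0.00276446]), 'finger_force': 55.811914801597595, 'grip_width': 0.059074679815027904}
```

View pics/lift.png

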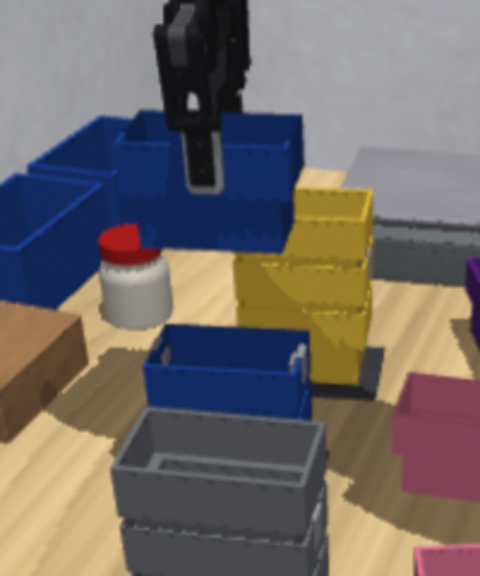

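The bin is free and upright, with its rim's near-left corner at (229,119). The grey and yellow stacks are untouched.

Run:
```python
from h import *
from scipy.optimize import least_squares
f=grab("side"); y=.195; e=np.array([np.cos(y),np.sin(y)]); n=np.array([-e[1],e[0]]); q=bot.observe()["position"]
obs=[(229.2,119.2),(301.9,129),(306,108),(234,106.7)]
def r(p): return np.concatenate([proj(f,[*(q[:2]+(p[0]+a*.0525)*e+(p[1]+b*.03)*n),p[2]])-o for (a,b),o in zip(((1,1),(-1,1),(-1,-1),(1,-1)),obs)])
s=least_squares(r,[0,0,.27]); print(s.x,s.fun.round(1), "expected rim",q[2]-.038+.07)
```

```text
[-0.00392651  0.01847611  0.27259153] [-3.1  2.9 -1.1 -4.7  1.1  1.3  3.4  0.8] expected rim 0.27023487891032055
```

Emit:
{"method": "jog_arm", "body": {
  "motion": [
    [0, 0, 0, 0.5, 0.4],
    [0, 0, 0, 0.8, 0.4],
    [0, 0, 0, 0.9, 0.4],
    [0, 0, 0, 0.9, 0.4],
    [0, 0, 0, 0.9, 0.4],
    [0, 0, 0, 0.7, 0.4],
    [0, 0, 0, 0, 0.4]
  ]
}}

```text
clock: 6.7
position: [0.5677, -0.142, 0.2382]
tool_rot: [3.141, 0.001, -0.182]
force: [-0.0, 0.2, -0.2]
grip_width: 0.0593
finger_force: 55.9
```

Emit:
{"method": "jog_arm", "body": {
  "motion": [
    [-0.1, -0.3, 0, 0, 0.4],
    [-0.2, -0.5, 0, 0, 0.4],
    [-0.3, -0.8, 0, 0, 0.4],
    [-0.4, -1, 0, 0, 0.4],
    [-0.4, -1, 0, 0, 0.4],
    [-0.4, -1, 0, 0, 0.4],
    [-0.4, -1, 0, 0, 0.4],
    [-0.4, -1, 0, 0, 0.4],
    [-0.4, -1, 0, 0, 0.4],
    [-0.4, -1, 0, 0, 0.4]
  ]
}}

```text
clock: 7.7
position: [0.5129, 0.1324, 0.2389]
tool_rot: [-3.141, 0.0, -0.179]
force: [0.6, 0.3, -0.7]
grip_width: 0.0595
finger_force: 55.9
```

Emit:
{"method": "jog_arm", "body": {
  "motion": [
    [-0.39, -0.9, 0, 0, 0.4],
    [-0.3, -0.8, 0, 0, 0.4],
    [-0.2, -0.5, 0, 0, 0.4],
    [-0.1, -0.3, 0, 0, 0.4],
    [-0.1, -0.2, 0, 0, 0.4],
    [0, 0, 0, 0, 0.4],
    [0, 0, 0, 0, 0.4]
  ]
}}

```text
clock: 8.4
position: [0.4967, 0.2149, 0.2388]
tool_rot: [3.141, -0.0, -0.182]
force: [0.4, -0.2, -0.7]
grip_width: 0.0592
finger_force: 55.9
```

Emit:
{"method": "jog_arm", "body": {
  "motion": [
    [0, -0.07, 0.3, 0, 0.4],
    [0, 0, 0.5, 0, 0.4],
    [0, 0, 0.7, 0, 0.4],
    [0, 0, 0.7, 0, 0.4],
    [0, 0, 0.7, 0, 0.4],
    [0, 0, 0.7, 0, 0.4],
    [0, 0, 0.7, 0, 0.4],
    [0, 0, 0.6, 0, 0.4],
    [0, 0, 0.5, 0, 0.4],
    [0, 0, 0.3, 0, 0.4],
    [0, 0, 0, 0, 0.4]
  ]
}}

```text
clock: 9.5
position: [0.4965, 0.217, 0.0666]
tool_rot: [3.14, 0.002, -0.182]
force: [0.2, 0.2, -1.0]
grip_width: 0.0591
finger_force: 55.9
```

Run:
```python
from h import *
f=grab("side"); s=grab("top"); b=f["pixels"][280:480,60:340,::-1]; c=s["pixels"][150:300,70:240,::-1]
b=cv2.resize(b,(560,400)); c=cv2.resize(c,(238,210)); o=np.zeros((400,800,3),np.uint8); o[:,:560]=b; o[:210,560:798]=c
cv2.imwrite("pics/place.png",o)
print(bot.observe()["position"])
```

```text
[0.49717241 0.21752334 0.06802827]
```

View pics/place.png

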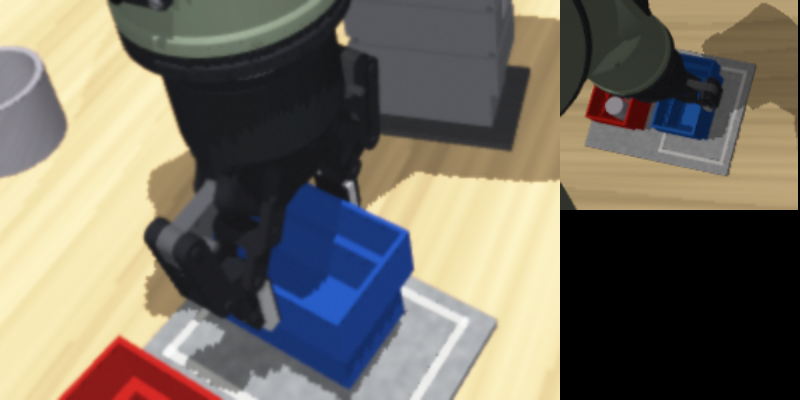

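The bin hangs level over the outline, with its near corner at about (235,472) in the side view, and is clear of the red bin. I'll lower it slowly.

Emit:
{"method": "jog_arm", "body": {
  "motion": [
    [0, 0, 0.15, 0, 0.4],
    [0, 0, 0.15, 0, 0.4],
    [0, 0, 0.1, 0, 0.4],
    [0, 0, 0.1, 0, 0.4],
    [0, 0, 0.05, 0, 0.4],
    [0, 0, 0, 0, 0.4]
  ],
  "newtons": 30
}}

```text
clock: 10.2
position: [0.4969, 0.2176, 0.0511]
tool_rot: [3.141, 0.0, -0.181]
force: [0.0, 0.4, -1.1]
grip_width: 0.0593
finger_force: 55.9
```

Emit:
{"method": "jog_arm", "body": {
  "motion": [
    [0, 0, 0.07, 0, 0.4],
    [0, 0, 0.05, 0, 0.4],
    [0, 0, 0.04, 0, 0.4],
    [0, 0, 0, 0, 0.4]
  ]
}}

```text
clock: 10.6
position: [0.4969, 0.2176, 0.0464]
tool_rot: [3.141, 0.0, -0.181]
force: [0.0, -0.6, -0.3]
grip_width: 0.0592
finger_force: 55.9
```

Emit:
{"method": "jog_arm", "body": {
  "motion": [
    [0, 0, 0.04, 0, 0.4],
    [0, 0, 0.03, 0, 0.4],
    [0, 0, 0, 0, 0.4]
  ]
}}

```text
clock: 10.9
position: [0.497, 0.2177, 0.0459]
tool_rot: [-3.141, -0.0, -0.181]
force: [-10.6, -1.6, 35.9]
grip_width: 0.0593
finger_force: 60.2
```

Emit:
{"method": "jog_arm", "body": {
  "motion": [
    [0, 0, -0.05, 0, 0.4],
    [0, 0, 0, 0, 0.4],
    [0, 0, 0, 0, 0.68],
    [0, 0, 0, 0, 0.75],
    [0, 0, 0, 0, 0.82],
    [0, 0, 0, 0, 0.88],
    [0, 0, 0, 0, 0.88],
    [0, 0, 0, 0, 0.88]
  ],
  "newtons": 20
}}

```text
clock: 11.7
position: [0.497, 0.2176, 0.0458]
tool_rot: [3.142, 0.0, -0.181]
force: [-0.5, -0.9, -0.9]
grip_width: 0.0749
finger_force: 0.0
```

Emit:
{"method": "jog_arm", "body": {
  "motion": [
    [0, 0, -0.2, 0, 0.88],
    [0, 0, -0.3, 0, 0.88],
    [0, 0, -0.5, 0, 0.88],
    [0, 0, -0.7, 0, 0.88],
    [0, 0, -0.8, 0, 0.88],
    [0, 0, -0.8, 0, 0.88],
    [0, 0, -0.8, 0, 0.88],
    [0, 0, -0.8, 0, 0.88],
    [0, 0, -0.8, 0, 0.88],
    [0, 0, -0.5, 0, 0.88],
    [0, 0, 0, 0, 0.88]
  ]
}}

```text
clock: 12.8
position: [0.4977, 0.218, 0.2347]
tool_rot: [-3.139, -0.003, -0.182]
force: [-0.0, 0.0, 0.0]
grip_width: 0.0754
finger_force: 0.0
```

Emit:
{"method": "jog_arm", "body": {
  "motion": [
    [-0.2, 0.4, 0, 0, 0.88],
    [-0.2, 0.9, 0, 0, 0.88],
    [-0.2, 0.9, 0, 0, 0.88],
    [-0.2, 0.9, 0, 0, 0.88],
    [-0.2, 0.9, 0, 0, 0.88],
    [-0.2, 0.9, 0, 0, 0.88],
    [-0.2, 0.9, 0, 0, 0.88],
    [-0.2, 0.9, 0, 0, 0.88],
    [0, 0.4, 0, 0, 0.88],
    [0, 0, 0, 0, 0.88]
  ]
}}

```text
clock: 13.8
position: [0.4105, 0.0153, 0.2317]
tool_rot: [3.141, 0.001, -0.184]
force: [0.9, 0.3, -0.3]
grip_width: 0.075
finger_force: 0.0
```

Run:
```python
from h import *
f=grab("top"); save(f,"pics/end.png",(70,130,340,310),2.9)
print(bot.observe()["position"],bot.observe()["force"])
```

```text
[0.41103393 0.01646002 0.2317188 ] [ 0.78059528  0.55924942 -0.46954474]
```

View pics/end.png

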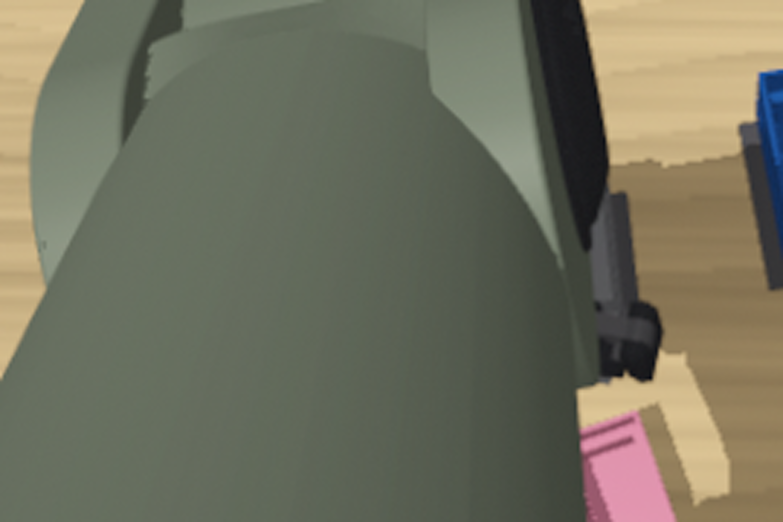

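The arm hides the board from the top camera, so I'll look from the side.

Run:
```python
from h import *
f=grab("side"); save(f,"pics/end2.png",(60,180,340,480),1.95)
y=-.182; e=np.array([np.cos(y),np.sin(y)]); n=np.array([-e[1],e[0]])
for a,b in((1,1),(-1,1),(-1,-1),(1,-1)): print((proj(f,[*(np.array([.4969,.2169])+a*.0525*e+b*.03*n),.078])-[60,180])*1.95)
```

```text
[179.81061621 450.2040112 ]
[335.52026322 535.91132863]
[403.29178432 442.59557061]
[255.18620848 371.12261992]
```

View pics/end2.png

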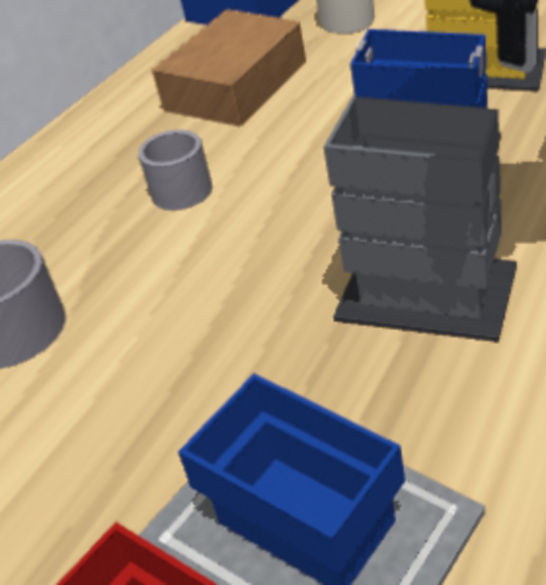

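The bin stands upright inside the outline. Its rim corners in the crop, (180,452), (253,375) and (403,447), match the predictions to about 2 mm. The grey stack is intact.

```bash
python3 -c "
from workcell import bot; print(bot.job_done())"
```

```text
the job is handed in; nothing more can be done
None
```

I lifted the blue bin off its stack, set it down upright inside the white outline, clear of the gripper, and handed the job in at about 14 s; no verdict was returned. The last side picture puts its rim within about 2 mm of the intended spot and shows the grey stack in place, but the yellow stack was mostly out of that view.

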